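# Draw the nest plate off the sloping tack-welding jig

### The arm

A 6-joint arm with a two-finger parallel gripper is mounted at the origin on a cart in front of the work surface, level with it; the furniture and walls round the work are solid. World frame = base frame: x ahead of the robot, y to its left, z up, the work surface at z = 0. Lengths are in mm, angles in rad, forces in N, time in s.
With the tool pointing down it reaches from about 350 to 975 mm from the base axis. Payload 7.1 kg.
Tool frame: the origin (TCP) lies between the finger pads; the fingertips stand 19 mm ahead of it and the grasp point (between the pads) is the TCP (ctrl.tcp_to_tips is the distance from the TCP to the fingertips, in mm); z points along the fingers, y is the line along which they close (so a half turn about z gives the same grasp; the last joint's range is limited). The gripper opens to 88 mm and grips with 3 to 60 N. Pads are 20 mm wide; open, the fingers measure 115 mm over their backs; the gripper's body (75 mm by 178 mm) begins 61 mm behind the grasp point.
Start: joints at [1.303, 0.423, 1.63, -0, 1.089, -0.019], TCP at [153.869, 605.747, 241.675] pointing down, gripper open.
Joint ranges: [-3, 3], [-0.9, 2.11], [0.09, 2.58], [-1.31, 4.45], [0.11, 2.69], [-2.54, 2.54]. Speed limits (rad/s): [2.39, 2.39, 3.01, 3.14, 3.14, 3.14].

### API

Orientations are given as a rotation vector (axis times angle).
In Python, from workcell import status, optics, ctrl gives the robot as it stands. The module is installed in compiled form; this text tells all that it offers.
- The arm moves only by the shell command python3 -m inch 'ROWS'. ROWS is JSON, a list that holds one entry, the list of rows, each a list of 7 numbers: the shift along the tool's x, y, z in mm, then the turn, a rotation vector about the tool's x, y, z in rad, then the opening in per cent of the stroke, from 0 (shut) to 100 (fully open). A call has 1 to 20 rows; each row is the pose to reach, as a shift and turn from the pose commanded when the call began, along the tool's axes at that moment; what a row does not reach only later rows make up. A row lasts 1/10 s, in which the tool goes at most 50 mm and 8.59 degrees, less where a joint would pass 70% of its speed; a pose out of reach is approached as far as the arm can. A call with a gripper value outside its range is refused whole. The fingers move at their own pace and stop on an object; the grip force is fixed at half the most. Time passes only in rows, so rows that repeat a pose let the fingers close. It gives the time, the measured TCP pose, the force, the opening and the grip force at its end, in the units of the state.
- status.get_obs(): the state, without advancing time (a new reading comes with each control period).
- optics.get_image(name): name is "scene" or "top" or "wrist"; returns a dict with "frame" (420x560x3 uint8, red, green, blue), "fx", "fy", "cx", "cy" (pixels), "rvec" (rotation vector, rad) and "tvec" (3), from world to camera coordinates, as OpenCV has them; the wrist camera has in their place "hand_eye" (4x4, takes a point from camera to tool coordinates, whose origin is the TCP and whose axes are the flange's). Camera axes: x right, y down, z forward; pixel columns grow to the right and rows downward; lengths in mm; the calibration is good to about 2 mm. A picture is of the moment at which its call begins: read the wrist's pose just before it. There is no depth.
- ctrl.close_job(): hands the job in; it is judged then, once.
The state is a dict: "t": time; "qpos": joint angles; "qvel": joint speeds; "joint_torque": joint torques, N m; "ee_pos": TCP position; "orientation": TCP orientation; "ft_force": force on the tool from outside, world axes, zero at the start; "moment": the same for the moment, N m; "width": finger opening in mm; "grasp_force": force on a finger pad.
Only numpy, scipy, OpenCV 4.12 (cv2) and the standard library are available. Lean on these libraries where they do the work, as an engineer would, in place of code of your own. Each camera call takes 0.05 s, during which the arm holds its last target. There are 200 camera calls.

### The job

Change over the tack-welding jig: swing the red latch right round, clear of the aluminium nest plate, and leave it open. Take the plate by its yellow grip and draw it straight off its two locating pins, along the pins and without cocking it, then put it down gently, flat and right way up, in the middle of the green-edged rubber mat with its sides square to the mat. Leave the other things on the bench where they are.

Things in the scene. Friction and masses are not known exactly. Their poses are not given: they have to be found in the camera images.
- jig: Fixed jig on a blue stand; dark steel face 150 (x) by 185 mm (y), sloping 30 degrees, its low side towards the robot's left. Origin: centre of the face (the plate's seat), 78 mm above the bench. x up the slope, y level, z square to the face, along the pins, outwards. Two 12 mm pins stand 38 mm out of it at x = 0, y = +55 and -55 mm, their last 5 mm tapered.
- latch (a joint): Red latch bar, 18 mm wide, turning about an axis along the jig's z at jig x = -35, y = -100 mm. 0 = closed: nose to jig +y over the plate's edge, tail with knob to -y. Grows (rad) clockwise seen facing the jig: the knob goes from the -y side down the slope to the -x side. Clear of the plate from 1.25, stop at 1.75. Stays where left; about 2 N at the knob turns it.
- latch_knob (a point): Middle of the black round knob standing on the tail of the latch, 45 mm from the pivot: 14 mm thick, 40 mm tall along the jig's z; this point is 42 mm out from the jig face, and 22 mm above the red bar's top.
- plate_grip (a point): Centre of the yellow grip block on the aluminium nest plate (0.35 to 0.7 kg): 16 (x) by 56 (y) by 44 mm (z). Axes the plate's; seated, they match the jig's. Plate 110 (x) by 150 (y) by 10 mm; its underside is 32 mm below this point, its top 22 mm below. Its two holes fit the pins with 1.6 mm play. Small stops near its edges stand 6 mm off its top.
- plate_underside (a point): Centre of the underside of the nest plate; axes as the plate's, z towards the yellow grip.
- mat_top (a point): Centre of the top face of the fixed, level rubber mat, black with a green edge, 160 mm (x) by 200 mm (y), its top 5 mm above the bench. z up.
- pipe_nipple: Bystander: short grey pipe, 48 mm across, 55 mm tall; origin at its foot.
- gel_tin: Bystander: round grey tin with a white lid, 69 mm across, 52 mm tall; origin at its foot.
- fillet_gauge: Bystander: fanned set of flat steel gauge leaves, 52 by 84 by 9 mm; origin at its underside.
- angle_offcut: Bystander: grey welded angle piece, 42 by 55 by 42 mm; origin at its underside.
- bolt: Bystander: hexagon bolt lying down, 27 by 59 by 24 mm; origin at its underside.
Things that resemble listed ones, but are neither listed nor needed, are in the scene too. Of the things that look like the part that bears plate_grip, the larger one is meant.

How it is judged:
By the outcome, as a careful person would: the job done as asked, in the order asked, and still so for the second after the job is handed in, with the robot touching nothing.
It also fails if it takes over 58 s, if anything falls off the work surface, if the arm or the gripper's body presses on something with over 40 N, if the wrist force passes 120 N, or if a joint passes its speed limit or range.

## Working session

There is one attempt and no reset: what is moved stays moved. The work goes in short steps, Python scripts to look and compute and a shell command to move; the robot and the scene stay as the last step left them, time stands still between calls to the robot, and variables do not carry over. Pictures are saved under pics/ and viewed, at most 10 in all, crops included, and the job is handed in when it is done.

```bash
mkdir -p pics; ls; python3 - <<'E'
from workcell import status, optics
import cv2,numpy as np
print(status.get_obs())
for n in ["scene","top"]:
    d=optics.get_image(n); cv2.imwrite(f"pics/{n}0.png",cv2.resize(d["frame"][:,:,::-1],None,fx=1.42,fy=1.42,interpolation=cv2.INTER_CUBIC))
    np.savez(f"{n}0.npz",**d)
    print(n,{k:v for k,v in d.items() if k!="frame"})
E
```

```text
pics
{'t': 0.0, 'qpos': array([ 1.30301969e+00,  4.23845155e-01,  1.63066738e+00,  6.58405071e-06,
        1.08860256e+00, -1.89720656e-02]), 'qvel': array([ 0.00030464,  0.00037052,  0.00040815, -0.00164085, -0.00041909,
       -0.00156315]), 'joint_torque': array([ 1.86986028e-03, -5.44642389e+01, -2.73660064e+01,  6.43975753e-02,
        2.30304559e-02, -1.34423967e-04]), 'ee_pos': array([153.72282668, 605.2659221 , 240.90786848]), 'orientation': array([-3.89790980e-01, -3.11709140e+00,  2.36543605e-03]), 'ft_force': array([-0.71108665,  0.34521682,  0.03137641]), 'moment': array([-0.02026021,  0.04796028,  0.00798653]), 'grasp_force': 0.0, 'width': 88.05989921170539}
scene {'fx': 434.4116688944327, 'fy': 434.4116688944327, 'cx': 284.974259707538, 'cy': 211.6045843835919, 'rvec': array([ 2.25355856, -0.940697  ,  0.35006131]), 'tvec': array([-275.34054626,  443.77969838,  796.95522545])}
top {'fx': 541.5130776521431, 'fy': 541.5130776521431, 'cx': 273.89332909432875, 'cy': 214.46199192282663, 'rvec': array([ 2.15717313, -2.12522752,  0.17649906]), 'tvec': array([ 144.12278929,  579.20455925, 1196.50849355])}
```

View pics/scene0.png

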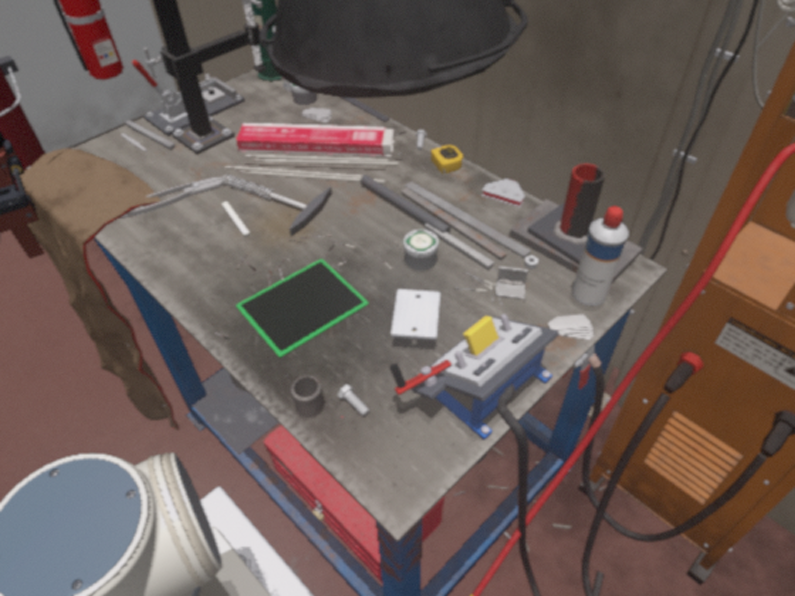

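View pics/top0.png

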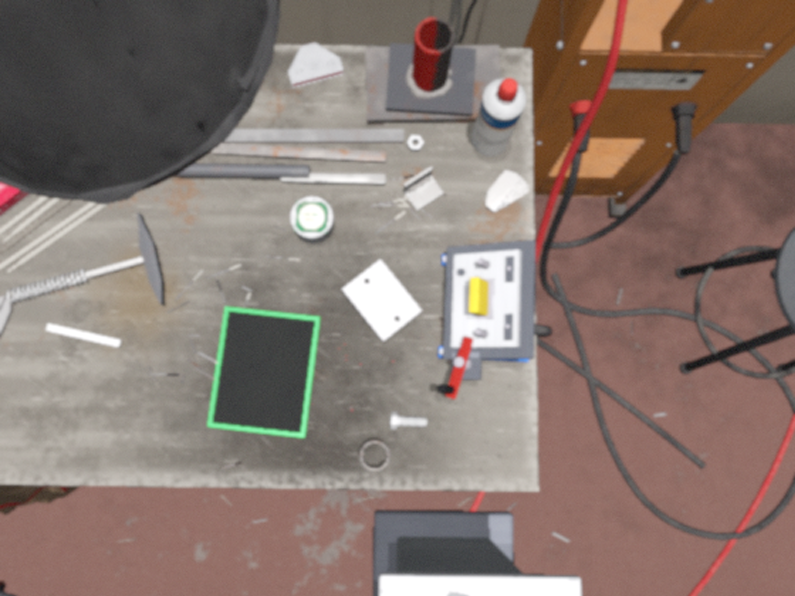

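The scene view shows the mat at about (303,306), the jig with the yellow grip at (480,335), the red latch at (425,377) and a loose white plate with no grip at (416,315). In the top view they are at mat (264,372), grip (479,296), latch (458,368) and knob (441,388). Only two things could be taken for the nest plate: the plate on the jig at top (490,300), which has the yellow grip, and the loose white plate at (382,300). I choose the one on the jig and will check it in a close crop.

```bash
python3 - <<'E'
import cv2,numpy as np
t=np.load("top0.npz")["frame"][:,:,::-1]; s=np.load("scene0.npz")["frame"][:,:,::-1]
a=cv2.resize(t[160:290,300:385],None,fx=4.6,fy=4.6,interpolation=cv2.INTER_CUBIC)
b=cv2.resize(s[215:315,270:395],None,fx=3.2,fy=3.2,interpolation=cv2.INTER_CUBIC)
c=np.zeros((600,800,3),np.uint8); c[:a.shape[0],:a.shape[1]]=a; c[:b.shape[0],395:395+b.shape[1]]=b
cv2.imwrite("pics/crop1.png",c)
# mat from green
out={}
m=((t[:,:,1].astype(int)-t[:,:,2]>70)&(t[:,:,1].astype(int)-t[:,:,0]>70)).astype(np.uint8)
m[:, :140]=0; m[:,240:]=0
n=cv2.findContours(m,0,1)[0]; c=max(n,key=cv2.contourArea); print(cv2.minAreaRect(c), cv2.approxPolyDP(cv2.convexHull(c),4,True).reshape(-1,2).tolist())
E
cat > h.py <<'E'
import numpy as np,cv2
from scipy.spatial.transform import Rotation as R
def cam(f):
    d=np.load(f); K=np.array([[d["fx"],0,d["cx"]],[0,d["fy"],d["cy"]],[0,0,1.]]); return K,R.from_rotvec(d["rvec"]).as_matrix(),d["tvec"]
def proj(c,P):
    K,M,t=c; p=(np.atleast_2d(P)@M.T+t)@K.T; return p[:,:2]/p[:,2:]
def plane(c,uv,z):
    K,M,t=c; uv=np.atleast_2d(uv); r=np.linalg.solve(K,np.c_[uv,np.ones(len(uv))].T).T@M; o=-M.T@t
    return o+r*((z-o[2])/r[:,2])[:,None]
E
```

```text
((168.83848571777344, 226.22598266601562), (26.44077491760254, 55.21775436401367), 54.582942962646484) [[199, 221], [154, 253], [159, 217]]
```

View pics/crop1.png

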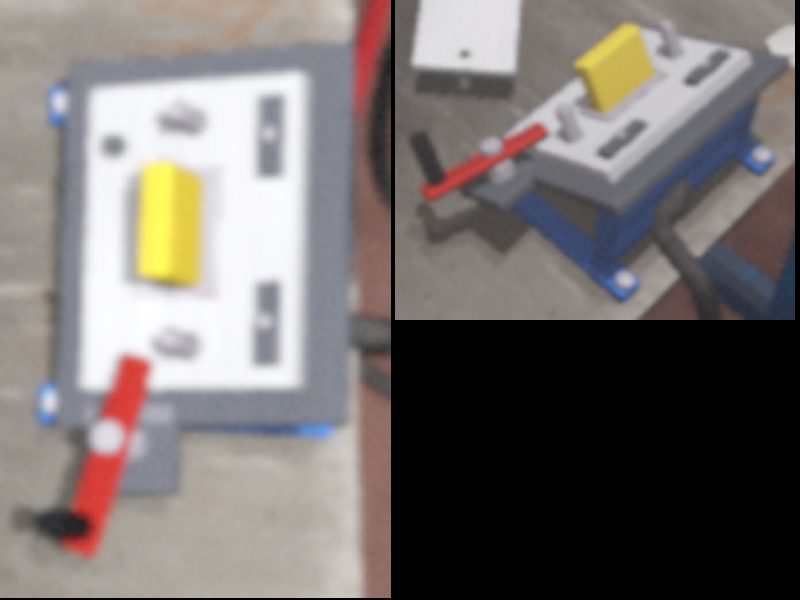

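The crop confirms it: the plate seated on the jig carries the yellow grip (crop 170,222), and the latch nose lies over its edge. Next I fit the jig and mat poses.

```bash
cat > fit.py <<'E'
from h import *
from scipy.optimize import least_squares
T=cam("top0.npz"); S=cam("scene0.npz")
tc=lambda p:np.array(p)/4.6+[300,160]-.39
sc=lambda p:(np.array(p)-[395,0])/3.2+[270,215]-.34
f=1.42
tp=[((-75,92.5,0),(72,66)),((75,92.5,0),(350,45)),((75,-92.5,0),(345,427)),((-75,-92.5,0),(58,420)),
((-55,75,10),(92,86)),((55,75,10),(305,72)),((55,-75,10),(302,388)),((-55,-75,10),(80,388)),((0,55,38),(165,116)),((0,-55,38),(160,342))]
sp=[((75,92.5,0),(790,65)),((75,-92.5,0),(615,207)),((55,-75,10),(617,175)),((55,75,10),(752,48)),((0,-55,38),(568,107)),((0,55,38),(670,27))]
def Rj(yaw): # jig axes in world
    return R.from_euler('z',yaw).as_matrix()@R.from_euler('z',-np.pi/2).as_matrix()@R.from_euler('y',-np.pi/6).as_matrix()
def res(p):
    o=np.array([p[0],p[1],78]); M=Rj(p[2])
    a=proj(T,np.array([q for q,_ in tp],float)@M.T+o)-tc([u for _,u in tp])
    b=proj(S,np.array([q for q,_ in sp],float)@M.T+o)-sc([u for _,u in sp])
    return np.r_[a.ravel(),b.ravel()]
r=least_squares(res,[600,-150,0],loss='soft_l1'); print("jig",r.x,"rms",np.sqrt((res(r.x)**2).mean()));print(res(r.x).reshape(-1,2).round(1).tolist())
np.save("jig.npy",r.x)
M=Rj(r.x[2]);o=np.array([r.x[0],r.x[1],78])
def lat(a): d=np.array([-np.sin(a),-np.cos(a),0]);return M@(np.array([-35,-100,42])+45*d)+o
def lb(a): d=np.array([-np.sin(a),-np.cos(a),0]);return M@(np.array([-35,-100,62])+45*d)+o
for a in [0,.2,.4,1.5]: print(a,"knob",lat(a).round(),'crop px top',((proj(T,lb(a))[0]-[300,160])*4.6).round(),'scene',((proj(S,lb(a))[0]-[270,215])*3.2+[395,0]).round())
print("grip",(M@[0,0,32]+o).round(1),"pivot",(M@[-35,-100,20]+o).round(1))
mt=np.array([(227,307),(320,317),(304,438),(208,426)])/f
P=plane(T,mt,5)[:,:2];print("mat T",P.round(),P.mean(0),[np.linalg.norm(P[i]-P[i-1]) for i in range(4)])
ms=np.array([(321,261),(367,302),(281,354),(239,306)])/f
P2=plane(S,ms,5)[:,:2];print("mat S",P2.round(),P2.mean(0),[np.linalg.norm(P2[i]-P2[i-1]) for i in range(4)])
for Q in (P,P2):
    for i in range(4): d=Q[i]-Q[i-1]; print(np.degrees(np.arctan2(d[1],d[0])).round(1),end=' ')
E
python3 fit.py
```

```text
jig [ 5.81467930e+02 -2.80053183e+00 -3.47326879e-02] rms 1.1553145204724486
[[-0.5, -0.5], [0.9, -1.0], [0.3, 0.0], [-0.5, 1.6], [0.8, 0.9], [0.2, 0.6], [-0.7, -0.1], [1.1, 0.4], [2.1, -1.2], [1.7, -0.6], [0.3, -3.0], [0.5, -0.0], [-2.4, -0.9], [-0.4, 1.3], [-1.7, -0.6], [-1.2, -1.4]]
0 knob [438.  54.  97.] crop px top [ 69. 525.] scene [426. 138.]
0.2 knob [440.  61.  92.] crop px top [ 52. 523.] scene [419. 134.]
0.4 knob [442.  69.  88.] crop px top [ 36. 517.] scene [415. 129.]
1.5 knob [481.  91.  74.] crop px top [-13. 435.] scene [432.  91.]
grip [582.   13.2 105.7] pivot [482.9  41.   77.8]
mat T [[575. 422.]
 [561. 267.]
 [362. 287.]
 [379. 444.]] [469.26209081 354.98734688] [np.float64(197.27385272774083), np.float64(155.9322415524966), np.float64(199.67031211836363), np.float64(157.40540254749487)]
mat S [[569. 418.]
 [559. 269.]
 [366. 287.]
 [380. 436.]] [468.60470521 352.79286495] [np.float64(189.65247876265533), np.float64(149.62926107872775), np.float64(193.11870634684595), np.float64(149.38540027309568)]
-6.3 -95.3 174.2 83.8 -5.4 -94.0 174.5 84.7
```

```bash
cat >> h.py <<'E'
def Rj(yaw): return R.from_euler('ZZY',[yaw,-np.pi/2,-np.pi/6]).as_matrix()
def jig():
    p=np.load("jig.npy"); return Rj(p[2]),np.array([p[0],p[1],78.])
def toolR(s,yaw=None):  # tool axes for grip on jig: z=-jig z, y=s*jig x
    M=jig()[0]; y=s*M[:,0]; z=-M[:,2]; return np.c_[np.cross(y,z),y,z]
def rel(pos,Rt,obs):
    R0=R.from_rotvec(obs["orientation"]).as_matrix()
    return (R0.T@(np.array(pos)-obs["ee_pos"])).round(1),R.from_matrix(R0.T@Rt).as_rotvec().round(3)
def knob(a,h=42): return jig()[0]@(np.array([-35,-100,h])+45*np.array([-np.sin(a),-np.cos(a),0]))+jig()[1]
E
python3 - <<'E'
from h import *
from workcell import status,optics
o=status.get_obs(); print(optics.get_image("wrist")["hand_eye"].round(3))
M,g=jig()
for s in (1,-1):
    print(s,rel(M@[0,-60,210]+g,toolR(s),o), toolR(s).round(2).tolist(),M@[0,-60,210]+g)
E
```

```text
[[-0.00000e+00 -9.59000e-01 -2.84000e-01  7.61910e+01]
 [ 1.00000e+00 -1.00000e-03  1.00000e-03  3.15000e-01]
 [-1.00000e-03 -2.84000e-01  9.59000e-01 -1.42804e+02]
 [ 0.00000e+00  0.00000e+00  0.00000e+00  1.00000e+00]]Traceback (most recent call last):
  File "<stdin>", line 4, in <module>
  File "h.py", line 12, in jig
    p=np.load("jig.npy"); return Rj(p[2]),np.array([p[0],p[1],78.])
                                 ~~^^^^^^
  File "h.py", line 10, in Rj
    def Rj(yaw): return R.from_euler('ZZY',[yaw,-np.pi/2,-np.pi/6]).as_matrix()
                        ~~~~~~~~~~~~^^^^^^^^^^^^^^^^^^^^^^^^^^^^^^^
  File "scipy/spatial/transform/_rotation.pyx", line 1423, in scipy.spatial.transform._rotation.Rotation.from_euler
ValueError: Expected consecutive axes to be different, got ZZY
```

```bash
sed -i "s/R.from_euler('ZZY',\[yaw,-np.pi\/2,-np.pi\/6\])/R.from_euler('ZY',[yaw-np.pi\/2,-np.pi\/6])/" h.py; python3 - <<'E'
from h import *
from workcell import status
o=status.get_obs()
M,g=jig()
for s in (1,-1):
    print(s,rel(M@[0,-60,210]+g,toolR(s),o), toolR(s).round(2).tolist(),M@[0,-60,210]+g)
E
```

```text
1 (array([-483.3, -394.3,  -18.3]), array([-0.082, -0.758,  2.834])) [[1.0, -0.03, -0.02], [-0.03, -0.87, -0.5], [0.0, 0.5, -0.87]] [525.15031636 104.21968296 259.86533479]
-1 (array([-483.3, -394.3,  -18.3]), array([ 0.52 , -0.056, -0.209])) [[-1.0, 0.03, -0.02], [0.03, 0.87, -0.5], [-0.0, -0.5, -0.87]] [525.15031636 104.21968296 259.86533479]
```

```bash
python3 -m inch '[[[-483,-394,-18,0.52,-0.056,-0.209,100],[-483,-394,-18,0.52,-0.056,-0.209,100],[-483,-394,-18,0.52,-0.056,-0.209,100],[-483,-394,-18,0.52,-0.056,-0.209,100],[-483,-394,-18,0.52,-0.056,-0.209,100],[-483,-394,-18,0.52,-0.056,-0.209,100],[-483,-394,-18,0.52,-0.056,-0.209,100],[-483,-394,-18,0.52,-0.056,-0.209,100],[-483,-394,-18,0.52,-0.056,-0.209,100],[-483,-394,-18,0.52,-0.056,-0.209,100],[-483,-394,-18,0.52,-0.056,-0.209,100],[-483,-394,-18,0.52,-0.056,-0.209,100],[-483,-394,-18,0.52,-0.056,-0.209,100],[-483,-394,-18,0.52,-0.056,-0.209,100],[-483,-394,-18,0.52,-0.056,-0.209,100],[-483,-394,-18,0.52,-0.056,-0.209,100],[-483,-394,-18,0.52,-0.056,-0.209,40],[-483,-394,-18,0.52,-0.056,-0.209,40]]]'
cat > look.py <<'E'
import sys,cv2
from h import *
from workcell import status,optics
o=status.get_obs(); d=optics.get_image("wrist"); n=sys.argv[1]
T=np.eye(4); T[:3,:3]=R.from_rotvec(o["orientation"]).as_matrix(); T[:3,3]=o["ee_pos"]
E=np.linalg.inv(T@d["hand_eye"])
np.savez(n+".npz",frame=d["frame"],fx=d["fx"],fy=d["fy"],cx=d["cx"],cy=d["cy"],rvec=R.from_matrix(E[:3,:3]).as_rotvec(),tvec=E[:3,3])
cv2.imwrite(f"pics/{n}.png",cv2.resize(d["frame"][:,:,::-1],(800,600),interpolation=cv2.INTER_CUBIC))
print(o["t"],o["ee_pos"],o["qpos"].round(2),o["width"],o["ft_force"].round(1))
E
python3 look.py w1
```

```text
t: 1.95
ee_pos: [524.6, 105.9, 259.6]
orientation: [-0.05, -3.027, 0.808]
ft_force: [-0.7, -0.5, -0.2]
width: 75.3
grasp_force: 0.0
1.95 [524.59436057 105.92178447 259.63040871] [ 0.42  0.39  1.74 -0.48  1.3  -0.92] 75.34913091572035 [-0.7 -0.5 -0.2]
```

View pics/w1.png

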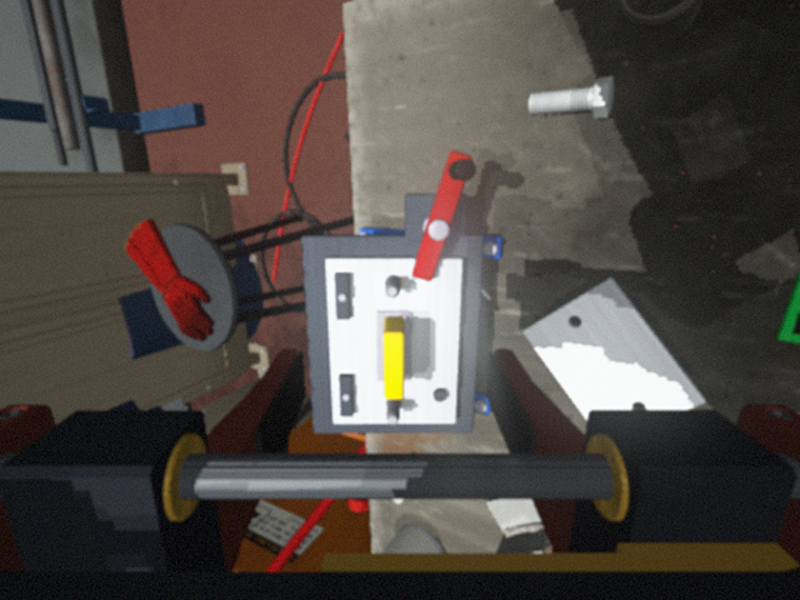

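The wrist view shows the jig face at (302–474, 238–433), plate corners near (326,260) and (463,424), the grip at (394,357), the latch pivot at (438,230), its nose at (424,278) and the knob top at (461,168). I refit the jig with these points and solve for the latch angle.

```bash
cat > fit2.py <<'E'
import io,contextlib
with contextlib.redirect_stdout(io.StringIO()):
    exec(open("fit.py").read())
W=cam("w1.npz"); 
wp=[((75,-92.5,0),(302,238)),((75,92.5,0),(315,433)),((-75,92.5,0),(472,429)),((-75,-92.5,0),(474,238)),((55,-75,10),(326,260)),((-55,-75,10),(463,260)),((-55,75,10),(463,424)),((55,75,10),(331,426)),((8,-28,54),(386,318)),((-8,-28,54),(402,318))]
def resw(p):
    return proj(W,np.array([q for q,_ in wp],float)@Rj(p[2]).T+[p[0],p[1],78])-np.array([u for _,u in wp])/1.4286
for w in (0,1,3):
    r2=least_squares(lambda p:np.r_[resw(p).ravel(),w/3*res(p)],r.x); print(w,r2.x,np.sqrt((resw(r2.x)**2).mean()))
    if w==1: np.save("jig.npy",r2.x); print(resw(r2.x).round(1).tolist())
M=Rj(np.load("jig.npy")[2]); p=np.load("jig.npy"); o=np.array([p[0],p[1],78])
print("pivot",(proj(W,M@[-35,-100,20]+o)*1.4286).round())
for a in (0,.1,.2,.3): print(a,(proj(W,np.array([M@(np.array([-35,-100,h])+l*np.array([-np.sin(a),-np.cos(a),0]))+o for h,l in ((62,45),(22,45),(20,-50))]))*1.4286).round().tolist())
E
python3 fit2.py
```

```text
0 [ 5.81608360e+02 -2.03581625e+00 -6.27431069e-03] 3.7714571442060363
1 [ 5.81602124e+02 -2.09831012e+00 -8.05939030e-03] 3.772493719966849
[[-2.2, -2.3], [0.3, 0.8], [3.0, 1.2], [6.1, -5.3], [-2.2, -1.8], [-2.4, -4.0], [-4.5, -2.7], [2.3, -2.3], [-3.1, 7.9], [0.9, 7.6]]
3 [ 5.81576307e+02 -2.39769875e+00 -1.70577639e-02] 3.8087819022871066
pivot [[436. 225.]]
0 [[442.0, 160.0], [436.0, 163.0], [436.0, 288.0]]
0.1 [[449.0, 160.0], [442.0, 163.0], [429.0, 288.0]]
0.2 [[456.0, 161.0], [449.0, 164.0], [423.0, 287.0]]
0.3 [[463.0, 163.0], [454.0, 165.0], [417.0, 286.0]]
```

```bash
sed -i 's/((-75,-92.5,0),(474,238)),//; s/,((8,-28,54),(386,318)),((-8,-28,54),(402,318))//' fit2.py; python3 fit2.py
python3 - <<'E'
import cv2,numpy as np
t=np.load("w1.npz")["frame"][:,:,::-1]
cv2.imwrite("pics/w1c.png",cv2.resize(t[95:310,205:360],None,fx=2.79*1,fy=2.79,interpolation=cv2.INTER_CUBIC))
E
```

```text
0 [ 5.83945695e+02 -8.19188874e-01 -2.69555025e-02] 1.9144245333045724
1 [ 5.83809857e+02 -9.65355703e-01 -2.72413465e-02] 1.9180037461115316
[[-0.2, -1.4], [-0.0, 1.3], [2.4, 3.3], [-0.3, -0.4], [-0.4, -1.0], [-4.8, -0.6], [2.2, -1.4]]
3 [ 5.83103210e+02 -1.64925573e+00 -2.92731952e-02] 2.040647119457241
pivot [[440. 229.]]
0 [[448.0, 165.0], [441.0, 167.0], [438.0, 292.0]]
0.1 [[455.0, 166.0], [447.0, 167.0], [432.0, 292.0]]
0.2 [[462.0, 167.0], [453.0, 168.0], [426.0, 291.0]]
0.3 [[468.0, 169.0], [459.0, 170.0], [420.0, 289.0]]
```

View pics/w1c.png

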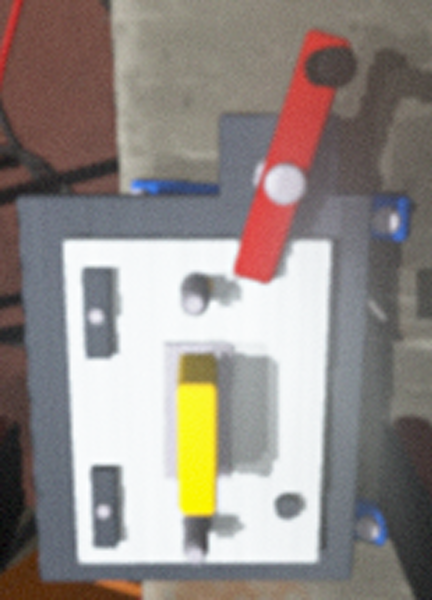

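Now it is clear. In the crop, the plate corners are (63,240), (332,240), (318,562) and (79,563), the grip top is 180–217 by 383–513, the latch pivot cap is (285,183) and the knob top is (330,66).

```bash
python3 - <<'E'
s=open("fit2.py").read().split("\n")
i=[k for k,l in enumerate(s) if l.startswith("wp=")][0]
s[i]="wp=[(q,((u/2.79+205-.3)*1.4286,(v/2.79+95-.3)*1.4286)) for q,(u,v) in [((75,-92.5,0),(18,196)),((-75,-92.5,0),(372,196)),((75,92.5,0),(43,580)),((-75,92.5,0),(350,578)),((55,-75,10),(63,240)),((-55,-75,10),(332,240)),((-55,75,10),(318,562)),((55,75,10),(79,563)),((8,-28,54),(180,383)),((-8,-28,54),(217,383)),((8,28,54),(180,513)),((-8,28,54),(216,513))]]"
s.append("print('knobtop',((330/2.79+205-.3)*1.4286,(66/2.79+95-.3)*1.4286),'piv',((285/2.79+205)*1.4286,(183/2.79+95)*1.4286))")
open("fit2.py","w").write("\n".join(s))
E
python3 fit2.py; python3 - <<'E'
from h import *
from workcell import status
o=status.get_obs();M,g=jig()
print(rel(knob(.2,120),toolR(-1),o),rel(knob(.2,53),toolR(-1),o))
E
```

```text
0 [ 5.82831452e+02 -2.09679631e+00 -3.18409091e-02] 0.8657897714108287
1 [ 5.82786384e+02 -2.12523564e+00 -3.21500798e-02] 0.8664463654130473
[[-0.5, -0.9], [1.6, -1.1], [-0.6, 0.6], [1.5, 0.9], [-0.0, -0.2], [-0.6, -0.5], [-0.5, -0.7], [-0.2, -0.8], [-1.6, 0.2], [0.3, 0.1], [-1.1, 1.2], [0.5, 1.2]]
3 [ 5.82520910e+02 -2.29753758e+00 -3.36191362e-02] 0.8956860130925934
pivot [[439. 228.]]
0 [[447.0, 164.0], [441.0, 166.0], [437.0, 291.0]]
0.1 [[454.0, 165.0], [447.0, 166.0], [431.0, 291.0]]
0.2 [[461.0, 166.0], [453.0, 167.0], [425.0, 290.0]]
0.3 [[468.0, 168.0], [459.0, 169.0], [419.0, 288.0]]
knobtop (461.40861354838705, 169.08325870967744) piv (438.79525806451613, 229.42087096774196)
(array([82.6, 42.8, 90.4]), array([ 0.002, -0.001, -0.001])) (array([ 82.5,  42.7, 157.4]), array([ 0.002, -0.001, -0.001]))
```

```bash
python3 -m inch '[[[83,43,90,0.002,0,0,40],[83,43,90,0.002,0,0,40],[83,43,90,0.002,0,0,40],[83,43,90,0.002,0,0,40],[83,43,125,0.002,0,0,40],[83,43,145,0.002,0,0,40],[83,43,160,0.002,0,0,40],[83,43,160,0.002,0,0,40],[83,43,160,0.002,0,0,0],[83,43,160,0.002,0,0,0],[83,43,160,0.002,0,0,0],[83,43,160,0.002,0,0,0],[83,43,160,0.002,0,0,0]]]'
python3 - <<'E'
from h import *
from workcell import status
o=status.get_obs();M,g=jig();print(M.T@(o["ee_pos"]-g),M.T@o["ft_force"])
c=lambda a:(45*(np.cos(a)-np.cos(.2)),45*(np.sin(a)-np.sin(.2)))
for a in np.linspace(.2,1.6,15): print(round(a,2),np.round(c(a),1))
E
```

```text
t: 3.3
ee_pos: [441.3, 66.3, 100.2]
orientation: [-0.053, -3.028, 0.81]
ft_force: [-1.8, 5.8, 5.0]
width: 13.4
grasp_force: 30.0
[ -44.1897906  -143.61221526   51.09701723] [-2.51027736 -1.98548366  7.2096436 ]
0.2 [0. 0.]
0.3 [-1.1  4.4]
0.4 [-2.7  8.6]
0.5 [-4.6 12.6]
0.6 [-7.  16.5]
0.7 [-9.7 20. ]
0.8 [-12.8  23.3]
0.9 [-16.1  26.3]
1.0 [-19.8  28.9]
1.1 [-23.7  31.2]
1.2 [-27.8  33. ]
1.3 [-32.1  34.4]
1.4 [-36.5  35.4]
1.5 [-40.9  35.9]
1.6 [-45.4  36. ]
```

```bash
python3 -m inch '[[[-1.1,4.4,0,0,0,0,0],[-2.7,8.6,0,0,0,0,0],[-4.6,12.6,0,0,0,0,0],[-7,16.5,0,0,0,0,0],[-9.7,20,0,0,0,0,0],[-12.8,23.3,0,0,0,0,0],[-16.1,26.3,0,0,0,0,0],[-19.8,28.9,0,0,0,0,0],[-23.7,31.2,0,0,0,0,0],[-27.8,33,0,0,0,0,0],[-32.1,34.4,0,0,0,0,0],[-36.5,35.4,0,0,0,0,0],[-40.9,35.9,0,0,0,0,0],[-45.4,36,0,0,0,0,0],[-45.4,36,0,0,0,0,0],[-45.4,36,0,0,0,0,0]]]'
```

```text
t: 4.9
ee_pos: [486.3, 94.5, 82.2]
orientation: [-0.054, -3.023, 0.813]
ft_force: [-4.0, -0.5, 5.6]
width: 13.5
grasp_force: 30.0
```

```bash
python3 -m inch '[[[0,0,0,0,0,0,40],[0,0,0,0,0,0,40],[0,0,0,0,0,0,40],[0,0,-30,0,0,0,40],[0,0,-80,0,0,0,50],[0,0,-120,0,0,0,50],[-50,-40,-150,0,0,0,50],[-50,-40,-150,0,0,0,50],[-50,-40,-150,0,0,0,50],[-50,-40,-150,0,0,0,50]]]'
python3 look.py w2;  python3 - <<'E'
from h import *
from workcell import status
o=status.get_obs();M,g=jig();print(M.T@(o["ee_pos"]-g))
for h in (100,42): print(rel(M@[0,0,h]+g,toolR(-1),o))
W=cam("w2.npz")
for p in [(55,-75,10),(-55,75,10),(-55,-75,10),(55,75,10),(8,-28,54),(-8,28,54)]: print(p,(proj(W,M@np.array(p)+g)*1.4286).round().tolist())
E
```

```text
t: 5.9
ee_pos: [537.5, 133.3, 230.7]
orientation: [-0.054, -3.024, 0.811]
ft_force: [-0.7, 0.2, -0.9]
width: 43.9
grasp_force: 0.0
5.9 [537.50964663 133.32242512 230.67183993] [ 0.45  0.46  1.7  -0.48  1.28 -0.87] 43.9032457380199 [-0.7  0.2 -0.9]
[-39.88756239 -50.14328571 198.70436908]
(array([-50.5, -39.7,  98.6]), array([-0.001, -0.003, -0.002]))
(array([-50.7, -39.6, 156.6]), array([-0.001, -0.003, -0.002]))
(55, -75, 10) [[272.0, 246.0]]
(-55, 75, 10) [[413.0, 418.0]]
(-55, -75, 10) [[415.0, 245.0]]
(55, 75, 10) [[287.0, 418.0]]
(8, -28, 54) [[327.0, 322.0]]
(-8, 28, 54) [[353.0, 393.0]]
```

View pics/w2.png

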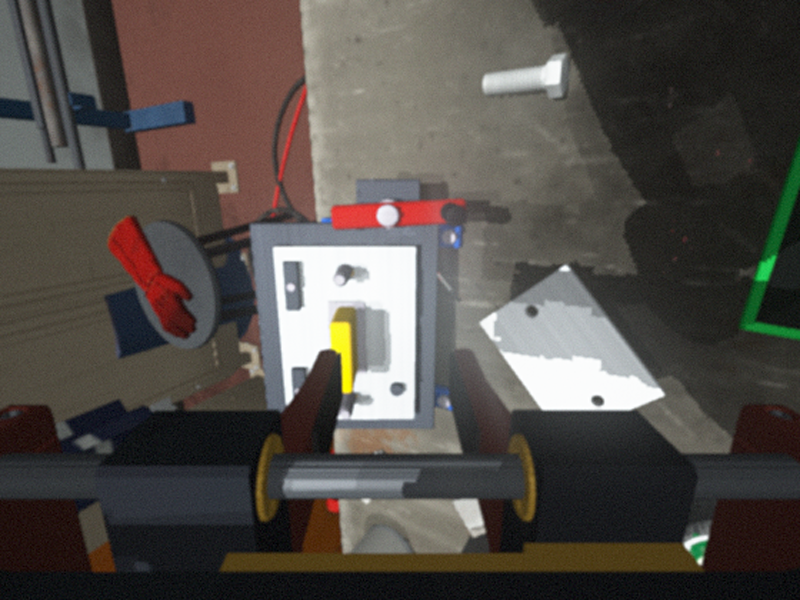

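The latch is open at about 1.6 rad, with the bar at (333–465, 212) and clear of the plate. The predicted plate corners match the picture. Next I go to the grip and close.

```bash
python3 -m inch '[[[-50.6,-39.6,60,-0.001,-0.003,-0.002,50],[-50.6,-39.6,60,-0.001,-0.003,-0.002,50],[-50.6,-39.6,80,-0.001,-0.003,-0.002,50],[-50.6,-39.6,110,-0.001,-0.003,-0.002,50],[-50.6,-39.6,135,-0.001,-0.003,-0.002,50],[-50.6,-39.6,152,-0.001,-0.003,-0.002,50],[-50.6,-39.6,161,-0.001,-0.003,-0.002,50],[-50.6,-39.6,161,-0.001,-0.003,-0.002,50],[-50.6,-39.6,161,-0.001,-0.003,-0.002,0],[-50.6,-39.6,161,-0.001,-0.003,-0.002,0],[-50.6,-39.6,161,-0.001,-0.003,-0.002,0],[-50.6,-39.6,161,-0.001,-0.003,-0.002,0],[-50.6,-39.6,161,-0.001,-0.003,-0.002,0],[-50.6,-39.6,161,-0.001,-0.003,-0.002,0],[-50.6,-39.6,161,-0.001,-0.003,-0.002,0],[-50.6,-39.6,161,-0.001,-0.003,-0.002,0]]]'
python3 - <<'E'
from h import *
from workcell import status
o=status.get_obs();M,g=jig();print(M.T@(o["ee_pos"]-g),M.T@o["ft_force"],M.T@o["moment"],rel(M@[0,0,80]+g,toolR(-1),o))
E
```

```text
t: 7.55
ee_pos: [585.4, 17.4, 112.5]
orientation: [-0.049, -3.029, 0.811]
ft_force: [-1.1, 3.7, 5.6]
width: 15.8
grasp_force: 30.0
[ 0.29253848  1.94882894 39.71367462] [-0.37901627 -1.19935311  6.63221204] [-0.12286715  0.08550392  0.02232235] (array([  1.8,   0.3, -40.3]), array([ 0.001,  0.003, -0.001]))
```

```bash
python3 -m inch '[[[0,0,-2,0,0,0,0],[0,0,-5,0,0,0,0],[0,0,-8,0,0,0,0],[0,0,-11,0,0,0,0]]]'
python3 - <<'E'
from h import *
from workcell import status
o=status.get_obs();M,g=jig();print(M.T@(o["ee_pos"]-g),M.T@o["ft_force"],M.T@o["moment"],rel(M@[0,0,80]+g,toolR(-1),o))
E
```

```text
t: 7.95
ee_pos: [584.9, 21.9, 120.7]
orientation: [-0.048, -3.027, 0.811]
ft_force: [3.6, -3.9, -5.7]
width: 16.3
grasp_force: 30.0
[ 0.48133414  1.38340172 49.0464495 ] [ 0.40274105  3.74753784 -6.85547538] [6.15939165e-01 1.11408022e-01 1.13901010e-04] (array([  1.4,   0.5, -31. ]), array([0.   , 0.001, 0.   ]))
```

```bash
python3 -m inch '[[[0,0,-4,0,0,0,0],[0,0,-8,0,0,0,0],[0,0,-12,0,0,0,0],[0,0,-16,0,0,0,0],[0,0,-20,0,0,0,0],[0,0,-24,0,0,0,0],[0,0,-28,0,0,0,0],[0,0,-33,0,0,0,0],[0,0,-40,0,0,0,0],[0,0,-50,0,0,0,0],[0,0,-65,0,0,0,0],[0,0,-80,0,0,0,0],[0,0,-80,0,0,0,0],[0,0,-80,0,0,0,0]]]'
cat > k.py <<'E'
from h import *
from workcell import status
o=status.get_obs();M,g=jig();print(M.T@(o["ee_pos"]-g),M.T@o["ft_force"],M.T@o["moment"],o["width"],o["qpos"].round(2))
# mat target
yaw=-.100; z=np.array([0,0,-1.]); y=-np.array([np.cos(yaw-np.pi/2),np.sin(yaw-np.pi/2),0]); Rt=np.c_[np.cross(y,z),y,z]
for h in (120,): print(rel([469,354.5,h],Rt,o))
E
python3 k.py; python3 look.py w3; python3 - <<'E'
from workcell import optics
import cv2,numpy as np
d=optics.get_image("scene");np.savez("scene3.npz",**d)
a=cv2.imread("pics/w3.png"); b=cv2.resize(d["frame"][150:320,150:400,::-1],(400,272))
c=np.zeros((572,800,3),np.uint8); c[:300,:400]=cv2.resize(a,(400,300)); c[:272,400:]=b; cv2.imwrite("pics/c3.png",c[:300])
E
```

```text
t: 9.35
ee_pos: [586.5, 63.0, 191.3]
orientation: [-0.048, -3.03, 0.81]
ft_force: [0.6, -0.3, -6.5]
width: 16.0
grasp_force: 30.0
[  0.20981511   1.66812942 130.76336211] [-2.96449806  0.58362094 -5.78386602] [-0.03258665  0.90311299 -0.00366459] 15.964737810405556 [ 0.32  0.53  1.69 -0.53  1.17 -0.95]
(array([126.7, 284.8, -82.1]), array([-0.522,  0.021,  0.067]))
9.35 [586.54947467  62.9874256  191.34930103] [ 0.32  0.53  1.69 -0.53  1.17 -0.95] 15.964737810405556 [ 0.6 -0.3 -6.5]
```

View pics/c3.png

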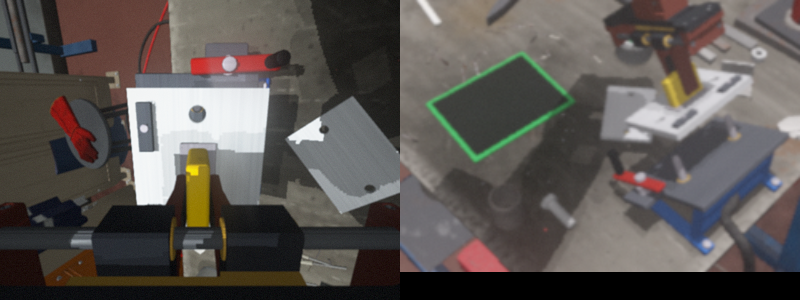

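The plate is off both pins and held square, and the jig and latch have stayed put. Next I carry it over the mat and level it.

```bash
sed -i 's/for h in (120,): print(rel(\[469,354.5,h\],Rt,o))/print(rel([470.8,354.5,160],Rt,o),rel([470.8,354.5,47],Rt,o))/' k.py; python3 k.py
```

```text
[  0.31062298   1.00345942 129.58587794] [-2.17069621 -0.58100536 -5.24337553] [0.02652103 0.81806064 0.04350347] 15.699042169133975 [ 0.32  0.53  1.69 -0.53  1.17 -0.95]
(array([ 124.3,  264.9, -117.9]), array([-0.523,  0.019,  0.066])) (array([124.4, 321.4, -20. ]), array([-0.523,  0.019,  0.066]))
```

```bash
python3 -m inch '[[[6,13,-6,-0.026,0.001,0.003,0],[16,34,-15,-0.068,0.002,0.009,0],[27,58,-26,-0.115,0.004,0.015,0],[38,82,-37,-0.162,0.006,0.02,0],[50,106,-47,-0.209,0.008,0.026,0],[61,130,-58,-0.256,0.009,0.032,0],[72,154,-68,-0.303,0.011,0.038,0],[83,178,-79,-0.35,0.013,0.044,0],[94,201,-90,-0.397,0.014,0.05,0],[105,225,-100,-0.445,0.016,0.056,0],[114,244,-109,-0.481,0.017,0.061,0],[120,257,-114,-0.507,0.018,0.064,0],[124,265,-118,-0.523,0.019,0.066,0],[124,265,-118,-0.523,0.019,0.066,0],[124,265,-118,-0.523,0.019,0.066,0],[124,265,-118,-0.523,0.019,0.066,0],[124,265,-118,-0.523,0.019,0.066,0],[124,265,-118,-0.523,0.019,0.066,0]]]'
python3 look.py w4; python3 k.py; python3 - <<'E'
from h import *
W=cam("w4.npz")
print((proj(W,np.array([(575.,422,5),(561,267,5),(362,287,5),(379,444,5)]))*1.4286).round().tolist())
E
```

```text
t: 11.25
ee_pos: [471.7, 354.4, 160.3]
orientation: [0.157, 3.137, -0.0]
ft_force: [0.4, -0.3, -6.4]
width: 16.1
grasp_force: 30.0
11.25 [471.73730199 354.37929102 160.3298661 ] [ 0.62  0.48  1.77 -0.    0.9  -0.85] 16.079033342785706 [ 0.4 -0.3 -6.4]
[-264.39965533 -122.46204289  247.74334179] [-3.4229169  -0.08356255 -5.37982143] [ 0.02658357  0.0006314  -0.05076028] 15.49423140529538 [ 0.62  0.48  1.77 -0.    0.9  -0.85]
(array([ 0.9, -0.1,  0.4]), array([0.   , 0.001, 0.   ])) (array([ 1.000e+00, -1.000e-01,  1.134e+02]), array([0.   , 0.001, 0.   ]))
[[495.0, 407.0], [294.0, 409.0], [274.0, 133.0], [519.0, 135.0]]
```

View pics/w4.png

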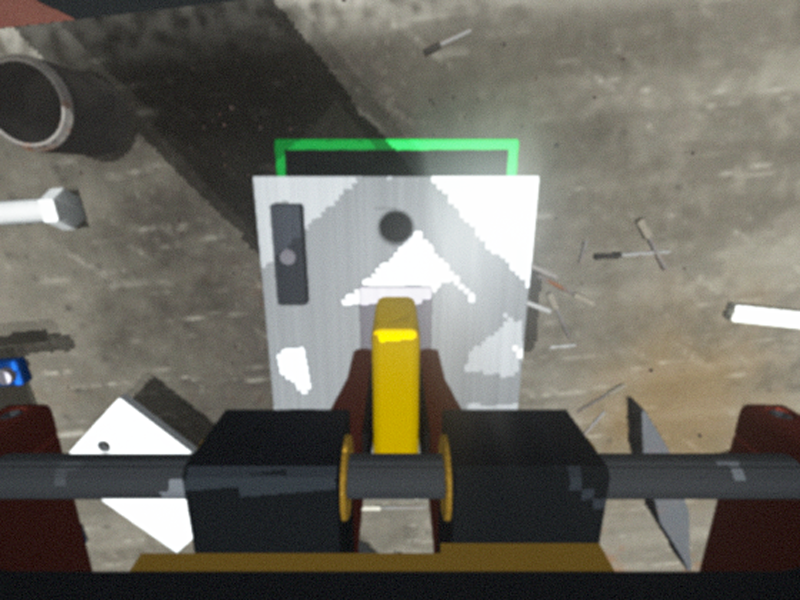

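The plate's near edge runs (254,177) to (539,177) and the mat's near edge (275,140) to (519,140), so they are parallel. I check for a camera bias using the plate's own predicted corners.

```bash
python3 - <<'E'
from h import *
from workcell import status
W=cam("w4.npz"); o=status.get_obs(); 
Rt=R.from_rotvec(o["orientation"]).as_matrix()
for off in (0,1.8):
  P=np.array([(75+off,y,29.7) for y in (55,-55)]); print(off,(proj(W,P@Rt.T+[471.7,354.4,160.3])*1.4286).round(1).tolist())
f=lambda uv,z:plane(W,np.array(uv)/1.4286,z)
m=f([(275,140),(519,140)],5); print("mat near",m.round(1),np.linalg.norm(m[0]-m[1])); n=m.mean(0); d=m[1]-m[0]; d/=np.linalg.norm(d); c=n[:2]+100*np.array([d[1],-d[0]]); print("centre",c, np.arctan2(d[1],d[0])-np.pi/2)
p=f([(254,177),(539,177)],160.3-29.7); print("plate near",p.round(1),np.linalg.norm(p[0]-p[1])); d=p[1]-p[0]; d/=np.linalg.norm(d); print("plate centre",p.mean(0)[:2]+75*np.array([d[1],-d[0]]),np.arctan2(d[1],d[0])-np.pi/2)
E
```

```text
0 [[538.0, 178.9], [251.4, 179.0]]
1.8 [[538.4, 174.0], [251.0, 174.1]]
mat near [[366.1 287.1   5. ]
 [381.9 444.3   5. ]] 157.9320557099405
centre [473.50083299 355.66851111] -0.10033812596629521
plate near [[391.  308.3 130.6]
 [401.9 417.  130.6]] 109.2452976382299
plate centre [471.06227011 355.13380801] -0.10041971144492945
```

```bash
python3 -m inch '[[[-1,0,15,0,0,0,0],[-1,0,40,0,0,0,0],[-1,0,65,0,0,0,0],[-1,0,85,0,0,0,0],[-1,0,98,0,0,0,0],[-1,0,106,0,0,0,0],[-1,0,110,0,0,0,0],[-1,0,111,0,0,0,0],[-1,0,111,0,0,0,0],[-1,0,111,0,0,0,0]]]'; python3 k.py
```

```text
t: 12.3
ee_pos: [473.0, 355.0, 50.1]
orientation: [0.156, 3.136, 0.002]
ft_force: [0.3, 0.5, -6.1]
width: 16.2
grasp_force: 30.0
[-320.0484139  -121.17715239  152.56225616] [-3.48693906  0.24767599 -4.99889285] [-0.01968766 -0.01602977 -0.00224686] 16.197976372278667 [ 0.62  0.65  1.8  -0.    0.7  -0.85]
(array([   2. ,   -0.6, -109.9]), array([0.001, 0.002, 0.   ])) (array([ 2.2, -0.8,  3.1]), array([0.001, 0.002, 0.   ]))
```

```bash
python3 -m inch '[[[0,0,0.7,0,0,0,0],[0,0,1.4,0,0,0,0],[0,0,2,0,0,0,0],[0,0,2.5,0,0,0,0],[0,0,3,0,0,0,0],[0,0,3,0,0,0,0],[0,0,3,0,0,0,0]]]'
```

```text
t: 13.0
ee_pos: [472.6, 354.7, 46.3]
orientation: [0.156, 3.137, 0.0]
ft_force: [0.8, 0.0, -4.9]
width: 15.8
grasp_force: 30.0
```

```bash
python3 -m inch '[[[0,0,0.4,0,0,0,0],[0,0,0.8,0,0,0,0],[0,0,1.2,0,0,0,0],[0,0,1.5,0,0,0,0],[0,0,1.5,0,0,0,0],[0,0,1.5,0,0,0,0]]]'
```

```text
t: 13.6
ee_pos: [472.5, 354.7, 45.4]
orientation: [0.156, 3.137, 0.0]
ft_force: [-4.7, -2.1, 5.4]
width: 15.9
grasp_force: 30.0
```

It is down: the vertical force has gone from -6 to +5 N. Release and back off.

```bash
python3 -m inch '[[[0,0,-0.5,0,0,0,50],[0,0,-0.5,0,0,0,50],[0,0,-0.5,0,0,0,50],[0,0,-0.5,0,0,0,50],[0,0,-15,0,0,0,50],[0,0,-50,0,0,0,50],[0,0,-100,0,0,0,50],[0,0,-150,0,0,0,50],[40,0,-180,0,0,0,50],[80,0,-180,0,0,0,50],[110,0,-180,0,0,0,50],[110,0,-180,0,0,0,50],[110,0,-180,0,0,0,50],[110,0,-180,0,0,0,50]]]'
python3 look.py w5; python3 - <<'E'
from workcell import optics
import cv2,numpy as np
a=cv2.imread("pics/w5.png"); c=np.zeros((480,800,3),np.uint8); c[:,:]=0
c[:360,:480]=cv2.resize(a,(480,360))
b=optics.get_image("scene")["frame"][150:320,150:400,::-1]; c[:218,480:]=cv2.resize(b,(320,218))
b=optics.get_image("top")["frame"][130:340,130:400,::-1]; c[220:469,480:]=cv2.resize(b,(320,249)); cv2.imwrite("pics/c5.png",c)
E
```

```text
t: 15.0
ee_pos: [364.0, 365.9, 225.4]
orientation: [0.157, 3.136, 0.002]
ft_force: [0.6, 2.1, -0.3]
width: 44.1
grasp_force: 0.0
15.0 [363.98697922 365.88295311 225.35239515] [ 0.77  0.28  1.88 -0.    0.97 -0.71] 44.11357825090209 [ 0.6  2.1 -0.3]
```

View pics/c5.png

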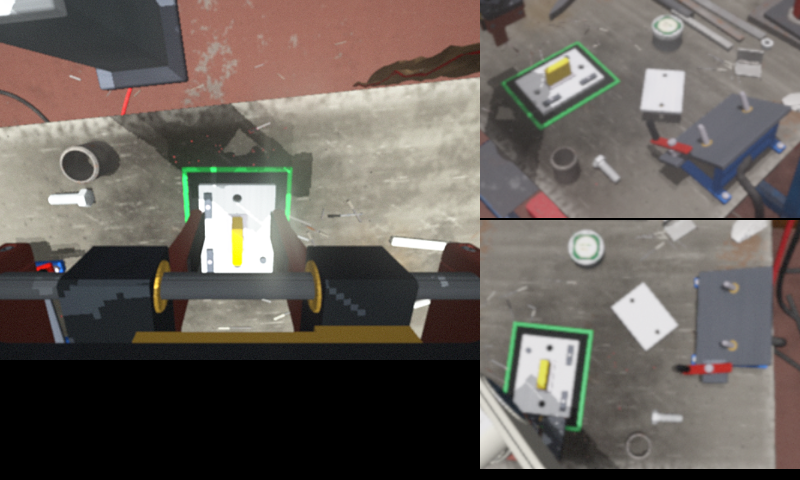

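The plate lies flat and square in the middle of the mat, with near-equal side gaps (wrist view, plate 200–276 within mat 183–291). The latch is open and the other things are where they were.

```bash
python3 -c "
from workcell import ctrl
print(ctrl.close_job())"
```

```text
the job is handed in; nothing more can be done
None
```

The job is handed in: the latch was left open at about 1.6 rad, and the nest plate was drawn straight off its pins and set flat, square and central (within a few mm) on the mat; the other things weren't touched, and it took about 15 s.

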